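# Spread the snap ring and hold it at the boom arm's groove

### The arm

A 6-joint arm with a two-finger parallel gripper is mounted at the origin on the work surface. World frame = base frame: x ahead of the robot, y to its left, z up, the work surface at z = 0. Lengths are in m, angles in rad, forces in N, time in s.
With the tool pointing down it reaches from about 0.25 to 0.725 m from the base axis. Payload 4 kg.
Tool frame: the origin (TCP) lies midway between the tips of the shut fingers; the grasp point (between the pads) lies 19 mm behind it; z points along the fingers, y is the direction in which the jaws open and shut (so a half turn about z gives the same grasp; the last joint's range is limited). The gripper opens to 85 mm and grips with 20 to 120 N. Pads are 22 mm wide; open, the fingers measure 114 mm over their backs; the gripper's body (76 mm by 85 mm) begins 54 mm behind the grasp point. The pads swing forward as they close: fully open they stand 13 mm farther back than shut.
Start: joints at [1.213, 0.241, 0.005, 1.335, 0, 1.571], TCP at [0.175, 0.468, 0.202] pointing down, gripper open.
Joint ranges: [-2.72, 2.72], [-1.05, 1.87], [-1.09, 1.28], [-1.99, 2.15], [-1.42, 1.44], [-3.14, 3.14]. Speed limits (rad/s): [2.79, 2.79, 3.14, 3.14, 3.14, 3.14].

### API

Orientations are given as a unit quaternion [x, y, z, w].
In Python, from plant import bot, optics, sign_off, masks_of gives the robot as it stands. The module is installed in compiled form; this text tells all that it offers.
- The arm moves only by the shell command python3 -m inch 'ROWS' [OPENING] [FORCE]. ROWS is JSON, a list of rows, each an object of numbers: "x", "y", "z": the shift along the tool's x, y, z each as a share of 25 cm, from -1 to 1; "yaw": the turn about the tool's z as a share of 180 degrees, from -1 to 1. A call has exactly 10 rows; each row is the pose to reach, as a shift and turn from the pose measured when the call began, along the tool's axes at that moment, turning the shorter way round; what a row does not reach only later rows make up. A row lasts 1/12 s, in which the tool goes at most 41.7 mm and 7.16 degrees, less where a joint would pass 70% of its speed; a pose out of reach is approached as far as the arm can. A call with a number of a shift or a turn outside -1 to 1 is refused whole. A call with a gripper value outside its range is refused whole. OPENING is the finger opening in mm, from 0 to 85.4, set as the call begins (- or left out, the last holds). The fingers move at their own pace and stop on an object; FORCE is the grip in N (left out, the last holds). Time passes only in rows, so rows that repeat a pose let the fingers close, or fill a call up. It gives the time, the measured TCP pose, the force and the opening at its end, in the units of the state.
- bot.state(): the state, without advancing time (a new reading comes with each control period).
- optics.capture(name): name is "scene" or "top" or "wrist"; returns the picture (480x640x3 uint8, blue, green, red); there is no depth.
- optics.camera_model(name): a dict with "K" (3x3 intrinsics, pixels), "R" (3x3) and "t" (3): a world point X has camera coordinates R X + t; the wrist camera has in their place "T_tool_cam" (4x4, takes a point from camera to tool coordinates, whose origin is the TCP and whose axes are the flange's). Camera axes: x right, y down, z forward; pixel columns grow to the right and rows downward; lengths in m; the calibration is good to about 2 mm. A picture is of the moment at which its call begins: read the wrist's pose just before it. camera_model takes no time and is no camera call.
- sign_off(): hands the job in, once; it reports no verdict.
Trained networks look in the newest picture that a camera, given by its name, has taken for a name from the list of things; names that differ only in an ending like _2 or _b are one class to them, and where a whole thing is asked for, a point or a joint stands for the part that bears it (a point fixed in the world has none). Each returns a list of dicts, best first, with "conf" (0 to 1); they miss things now and then, are a little off and sometimes report something else, mostly with a low value. They report only what shows in the picture. A call takes as long as a camera call. They do not tell look-alikes from the thing itself.
- masks_of(thing, camera): "mask" (480x640 bool, what is visible of it) and "box" ([left, top, right, bottom] in pixels, round what is visible of it).
The state is a dict: "time": time; "qpos": joint angles; "dq": joint speeds; "tau": joint torques, N m; "ee_pos": TCP position; "eef_rot": TCP orientation; "ft_force": force on the tool from outside, world axes, zero at the start; "ft_torque": the same for the moment, N m; "grip_width": finger opening in m.
Only numpy, scipy, OpenCV 4.12 (cv2) and the standard library are available. Lean on these libraries where they do the work, as an engineer would, in place of code of your own. Each camera call takes 0.05 s, during which the arm holds its last target. There are 200 camera calls.

### The job

Take the lock-ring pliers by their handles, squeeze them in the snap ring's gap to spread it, lift it from its cradle and slide it down over the end of the boom arm's upright shaft until it is level with the groove. Finish while holding it there: pliers squeezed, ring spread and level round the groove, carried by the pliers alone and not resting on the shaft or the arm. Touch the ring only with the pliers, and leave the other things on the desk where they are.

Things in the scene. Friction and masses are not known exactly. Their poses are not given: they have to be found in the camera images.
- pliers_grip (a point): Point midway between the handles of the lock-ring pliers, at the height to grip. z runs up from tips to handles, y is the line along which the handles close, x across; same after a half turn about z. Rubber rolls (12 mm thick, 20 mm long in x) are the grip: outer sides 66 mm apart at rest, 42 mm at working spread, the stop. Handle ends reach 18 mm above this point, the pivot is 48 mm below.
- pliers: The pliers' pivot, 48 mm below the grip point; axes as there. They weigh about 130 g and start upright, tips down, loose in a wooden stand. Squeezing the handles moves the tips OUTWARD. A spring opens the handles: about 8 N a handle starts them closing, 12 N (17 N with the ring) reaches working spread. So a 5 N grip carries them with tips together; 25 N spreads fully, and they sink about 7 mm in the grip.
- pliers_tip (a point): Point midway between the pliers' tips, 103.5 mm below the grip point, same axes. Each tip: a steel bar 8 mm wide in x, an outward notch 11 mm high above a 2 mm lip that goes under the ring's lug. Lowest edge 13 mm below this point at rest. At rest the lips are 14 mm and the shoulders above the notches 18 mm wide over all in y; they enter the ring's gap with this point 4 mm above the ring's mid-thickness.
- pliers_jaw (a joint): Turn of each pliers lever about the pivot, in rad: 0 at rest (tips together), 0.245 at the working spread, its stop (notch faces 39 mm apart).
- ring_center (a point): Centre of the steel snap ring at the middle of its 4 mm thickness (band 40 mm inner, 48 mm outer diameter, 26 g). It starts relaxed, flat on a white cradle, centre 47 mm above the desk, round a boss 4 mm high. x points from the centre to the gap, z is the ring's axis. Two tongues at its sides reach inward: 26 mm apart at rest, 34 mm at working spread, so relaxed it cannot pass the 30 mm shaft.
- ring: The snap ring again, same frame. Its gap is between two lugs with flat inner faces 8 mm long in x. At rest the gap is 22 mm wide and the lug faces' middle is at x = 26.5 mm; at working spread 39 mm wide and x = 24 mm. The lugs overhang the cradle, with free space under them. Enter the gap from above at about x = 25.5 mm with the tips parting along y; then the ring hangs beside the pliers' axis.
- ring_half (a joint): Spread of each ring half about the back of the ring, in rad: 0 relaxed, 0.17 at the working spread; from 0.11 on the tongues clear the shaft. A spring closes it (about 4 N at each lug at working spread).
- post_groove (a point): Centre of the groove round the boom arm's fixed upright steel shaft, 90 mm above the desk, z up. Shaft 30 mm in diameter; groove 24 mm in diameter, 10 mm high (5 mm below to 5 mm above this point); the chamfered shaft end is 29 mm above it. The arm's round hub, 54 mm in diameter, starts 28 mm below it; the arm's flat link runs from the hub along +x to 164 mm, no higher than the hub.
- cradle: The fixed white cradle block under the ring: 38 x 56 mm, top 45 mm above the desk, its edge on the gap side 12 mm from the boss axis (under the lugs it is open down to a 6 mm foot). Origin on the desk under the boss; x points to the ring's gap.
- post: The fixed boom-arm post: foot plate 84 mm square, origin on the desk under the shaft; the shaft's end is 119 mm above the desk.
- stand: The fixed wooden stand of the pliers: 60 x 76 mm, 42 mm high, origin on the desk. Its slot, 10.8 mm wide, 52 mm long, floor 6 mm above the desk, runs along y; the pliers lift straight up out of it.
- keycap0: A loose clear keycap, 18 mm square and 10 mm high; a bystander.
- keycap1: Another loose clear keycap, same size; a bystander.
- drink: A small green glass mug, 64 mm across and 70 mm high; a bystander.
- mouse: A black computer mouse, 112 x 62 x 34 mm; a bystander.
- switchjar: A clear jar, 60 mm across and 75 mm high; a bystander.
- driver: A screwdriver lying on the desk; a bystander.
There are look-alikes about, which are no part of the job. Leave any red look-alike of the cradle alone.

How it is judged:
By the outcome, as a careful person would: the job done as asked, in the order asked, and still so for the second after the job is handed in, while the arm keeps its last pose, push and grip.
It also fails if it takes over 58 s, if anything falls off the work surface, if the arm or the gripper's body presses on something with over 40 N, if the wrist force passes 120 N, or if a joint passes its speed limit or range.

## Working session

There is one attempt and no reset: what is moved stays moved. The work goes in short steps, Python scripts to look and compute and a shell command to move; the robot and the scene stay as the last step left them, time stands still between calls to the robot, and variables do not carry over. Pictures are saved under pics/ and viewed, about 8 in all and at most 12, crops included, and the job is handed in when it is done.

```bash
mkdir -p pics; cat > h.py <<'E'
import numpy as np, cv2
from plant import bot, optics, sign_off, masks_of
from scipy.spatial.transform import Rotation as Ro
def cam(name, st=None):
    m=optics.camera_model(name)
    K=np.array(m["K"])
    if "R" in m: return K,np.array(m["R"]),np.array(m["t"])
    st=st or bot.state()
    T=np.eye(4);T[:3,:3]=Ro.from_quat(st["eef_rot"]).as_matrix();T[:3,3]=st["ee_pos"]
    W=np.linalg.inv(T@np.array(m["T_tool_cam"]))
    return K,W[:3,:3],W[:3,3]
def ray(px,z,c):
    K,R,t=c
    d=R.T@np.linalg.solve(K,[px[0],px[1],1.]); o=-R.T@t
    return o+d*(z-o[2])/d[2]
def proj(X,c):
    K,R,t=c; p=K@(R@np.array(X)+t); return p[:2]/p[2]
E
python3 - <<'E'
from h import *
s=bot.state();print(s)
for n in("top","scene","wrist"):
    cv2.imwrite(f"pics/{n}0.png",optics.capture(n))
    c=cam(n,s);print(n,"o",-c[1].T@c[2],"f",c[0][0,0],'dir',c[1][2])
    if n=="wrist":continue
    for th in("pliers","ring","cradle","post","stand"):
        for r in masks_of(th,n)[:3]:
            ys,xs=np.nonzero(r["mask"]);print(n,th,round(r["conf"],2),np.round(r["box"]),xs.mean().round(1),ys.mean().round(1))
E
```

```text
{'time': 0.0, 'qpos': array([ 1.21301263e+00,  2.41430085e-01,  3.72401306e-03,  1.33523473e+00,
       -1.04463119e-05,  1.57080923e+00]), 'dq': array([ 0.00015439,  0.00037293, -0.00085168,  0.00095869,  0.00206214,
        0.00104016]), 'tau': array([-9.04466178e-04, -3.72318184e+01,  2.52408868e+01,  1.68199110e-02,
       -1.35879832e-04, -3.91775956e-06]), 'ee_pos': array([0.17485439, 0.46767193, 0.20120443]), 'eef_rot': array([ 1.77945454e-01,  9.84039768e-01, -1.05605888e-03, -1.85646867e-04]), 'ft_force': array([ 0.13861322, -0.14962036,  0.00875355]), 'ft_torque': array([-0.02463214,  0.01527003, -0.03963622]), 'grip_width': 0.08552697093826933}
top o [ 0.4002267  -0.00545446  1.47560622] f 502.0171955418827 dir [ 0.11439266  0.0018117  -0.99343396]
top pliers 0.67 [383. 260. 406. 271.] 393.9 266.0
top cradle 0.85 [314. 222. 336. 250.] 325.0 234.5
top cradle 0.8 [302. 258. 330. 291.] 316.0 275.4
top cradle 0.16 [174. 290. 205. 321.] 190.6 309.4
top post 0.7 [234. 190. 263. 264.] 247.1 232.7
top stand 0.98 [376. 256. 405. 282.] 388.8 268.6
scene o [1.5725241  0.00255334 1.01147892] f 613.7742694212209 dir [-0.74763677 -0.01846468 -0.66385112]
scene pliers 0.56 [233. 209. 265. 244.] 249.4 223.7
scene pliers 0.22 [469. 219. 535. 256.] 488.5 229.3
scene ring 0.57 [332. 231. 353. 247.] 341.6 239.2
scene cradle 0.93 [311. 265. 349. 301.] 329.0 281.8
scene cradle 0.83 [323. 235. 359. 261.] 340.1 248.7
scene post 0.75 [405. 237. 451. 319.] 429.2 279.9
scene post 0.56 [333. 235. 358. 247.] 343.9 239.6
scene stand 0.8 [235. 236. 271. 263.] 252.4 250.6
wrist o [0.10622524 0.49447634 0.37236908] f 398.83266267223945 dir [ 0.27227896 -0.10356453 -0.95662875]
```

```bash
python3 - <<'E'
from h import *
a=cv2.imread("pics/top0.png")[170:340,160:440];b=cv2.imread("pics/scene0.png")[190:340,210:480]
a=cv2.resize(a,(800,486),interpolation=3);b=cv2.resize(b,(800,444),interpolation=3)
cv2.imwrite("pics/a.png",a);cv2.imwrite("pics/b.png",b)
E
```

```text
(no output)
```

View pics/a.png

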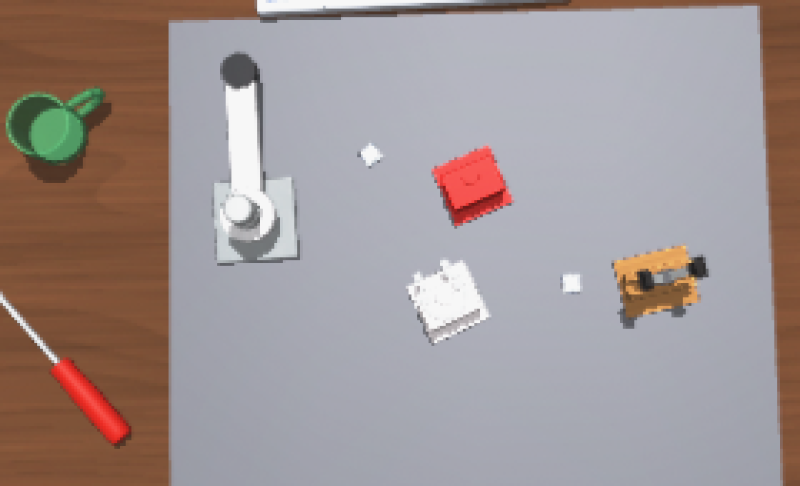

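View pics/b.png

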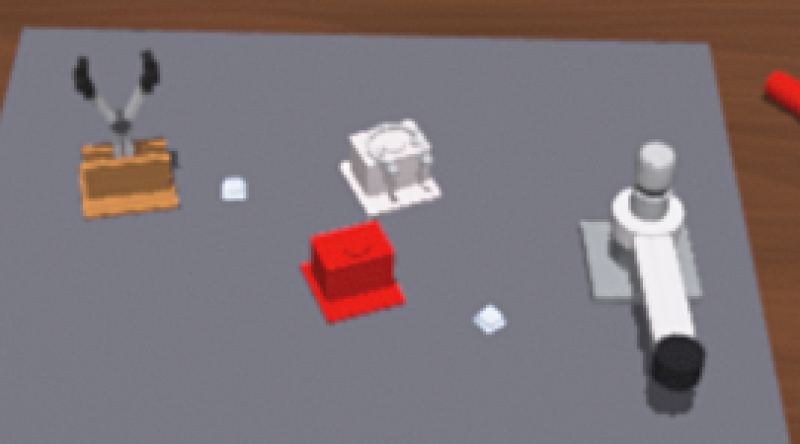

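The scene has two cradle candidates. In the top picture the white one is at about (316,275) and carries the ring, and the red look-alike is at (325,235). The white one fits the description. In the crops, the pliers' handles are at top-picture pixels (386,268) and (404,263), and the post is at about (244,244). Next I'll work out coarse positions.

```bash
python3 - <<'E'
from h import *
c=cam("top");s=2.857
f=lambda x,y,z:print((x,y),ray((160+x/s,170+y/s),z,c).round(3))
print("handles");h1=f(647,281,.137);f(697,266,.137)
print("cradle top/ring");f(445,297,.047);f(413,268,.047);f(455,265,.047)
print("post shaft top");f(237,209,.119);f(238,70,.06)
print("stand");f(655,281,.042)
s=bot.state();R=Ro.from_quat(s["eef_rot"]).as_matrix();print(R.round(3))
print(optics.camera_model("wrist"))
E
```

```text
handles
(647, 281) [ 0.475 -0.166  0.137]
(697, 266) [ 0.488 -0.213  0.137]
cradle top/ring
(445, 297) [0.469 0.025 0.047]
(413, 268) [0.499 0.056 0.047]
(455, 265) [0.501 0.014 0.047]
post shaft top
(237, 209) [0.555 0.219 0.119]
(238, 70) [0.702 0.227 0.06 ]
stand
(655, 281) [ 0.48  -0.185  0.042]
[[-0.937  0.35   0.   ]
 [ 0.35   0.937  0.   ]
 [ 0.     0.    -1.   ]]
{'K': array([[398.83266267,   0.        , 324.03271675],
       [  0.        , 398.83266267, 244.74347664],
       [  0.        ,   0.        ,   1.        ]]), 'T_tool_cam': array([[ 6.37108492e-04, -9.56633009e-01, -2.91295176e-01,
         7.36683261e-02],
       [ 9.99999772e-01,  5.43959676e-04,  4.00756946e-04,
         7.05149028e-04],
       [-2.24924493e-04, -2.91295365e-01,  9.56633138e-01,
        -1.71167324e-01],
       [ 0.00000000e+00,  0.00000000e+00,  0.00000000e+00,
         1.00000000e+00]])}
```

```bash
R='{"x":-0.86,"y":-0.61,"z":-0.2}'; python3 -m inch '[{"x":-0.86,"y":-0.61,"z":-0.2},{"x":-0.86,"y":-0.61,"z":-0.2},{"x":-0.86,"y":-0.61,"z":-0.2},{"x":-0.86,"y":-0.61,"z":-0.2},{"x":-0.86,"y":-0.61,"z":-0.2},{"x":-0.86,"y":-0.61,"z":-0.2},{"x":-0.86,"y":-0.61,"z":-0.2},{"x":-0.86,"y":-0.61,"z":-0.2},{"x":-0.86,"y":-0.61,"z":-0.2},{"x":-0.86,"y":-0.61,"z":-0.2}]' 85 20
python3 -m inch '[{"x":-0.86,"y":-0.61,"yaw":-0.2},{"x":-0.86,"y":-0.61,"yaw":-0.2},{"x":-0.86,"y":-0.61,"yaw":-0.2},{"x":-0.86,"y":-0.61,"yaw":-0.2},{"x":-0.86,"y":-0.61,"yaw":-0.2},{"x":-0.86,"y":-0.61,"yaw":-0.2},{"x":-0.86,"y":-0.61,"yaw":-0.2},{"x":-0.86,"y":-0.61,"yaw":-0.2},{"x":-0.86,"y":-0.61,"yaw":-0.2},{"x":-0.86,"y":-0.61,"yaw":-0.2}]'
python3 - <<'E'
from h import *
import pickle
s=bot.state();im=optics.capture("wrist");pickle.dump((s,im),open("w1.pkl","wb"))
c=cam("wrist",s);o=[]
for th in("ring","cradle"):
    for r in masks_of(th,"wrist")[:2]:
        ys,xs=np.nonzero(r["mask"]);print(th,r["conf"],r["box"],ray((xs.mean(),ys.mean()),.047,c))
u,v=proj([.48,.03,.047],c).astype(int);print(u,v)
x0=max(u-110,0);y0=max(v-82,0);print(x0,y0)
cv2.imwrite("pics/w1.png",cv2.resize(im[y0:y0+165,x0:x0+220],(800,600),interpolation=3))
E
```

```text
60 586
0 504invalid input at $[0]: expected keys x, y, z, yaw
invalid input at $[0]: expected keys x, y, z, yaw
Traceback (most recent call last):
cv2.error: OpenCV(4.12.0) /io/opencv/modules/imgproc/src/resize.cpp:4208: error: (-215:Assertion failed) !ssize.empty() in function 'resize'
```

All four keys are needed in each row.

```bash
python3 -m inch '[{"x":-0.86,"y":-0.61,"z":-0.2,"yaw":0},{"x":-0.86,"y":-0.61,"z":-0.2,"yaw":0},{"x":-0.86,"y":-0.61,"z":-0.2,"yaw":0},{"x":-0.86,"y":-0.61,"z":-0.2,"yaw":0},{"x":-0.86,"y":-0.61,"z":-0.2,"yaw":0},{"x":-0.86,"y":-0.61,"z":-0.2,"yaw":0},{"x":-0.86,"y":-0.61,"z":-0.2,"yaw":0},{"x":-0.86,"y":-0.61,"z":-0.2,"yaw":0},{"x":-0.86,"y":-0.61,"z":-0.2,"yaw":0},{"x":-0.86,"y":-0.61,"z":-0.2,"yaw":0}]' 85 20 &&
python3 -m inch '[{"x":-0.86,"y":-0.61,"z":0,"yaw":-0.2},{"x":-0.86,"y":-0.61,"z":0,"yaw":-0.2},{"x":-0.86,"y":-0.61,"z":0,"yaw":-0.2},{"x":-0.86,"y":-0.61,"z":0,"yaw":-0.2},{"x":-0.86,"y":-0.61,"z":0,"yaw":-0.2},{"x":-0.86,"y":-0.61,"z":0,"yaw":-0.2},{"x":-0.86,"y":-0.61,"z":0,"yaw":-0.2},{"x":-0.86,"y":-0.61,"z":0,"yaw":-0.2},{"x":-0.86,"y":-0.61,"z":0,"yaw":-0.2},{"x":-0.86,"y":-0.61,"z":0,"yaw":-0.2}]' &&
python3 - <<'E'
from h import *
import pickle
s=bot.state();im=optics.capture("wrist");pickle.dump((s,im),open("w1.pkl","wb"))
c=cam("wrist",s);o=[]
for th in("ring","cradle"):
    for r in masks_of(th,"wrist")[:2]:
        ys,xs=np.nonzero(r["mask"]);print(th,r["conf"],r["box"],ray((xs.mean(),ys.mean()),.047,c))
u,v=proj([.48,.03,.047],c).astype(int);print(u,v)
x0=max(u-110,0);y0=max(v-82,0);print(x0,y0)
cv2.imwrite("pics/w1.png",cv2.resize(im[y0:y0+165,x0:x0+220],(800,600),interpolation=3))
E
```

```text
time: 1.63
ee_pos: [0.3228, 0.2506, 0.252]
eef_rot: [0.178, 0.984, 0.0, -0.0]
ft_force: [-0.0, -0.5, -0.2]
grip_width: 0.0849
time: 2.47
ee_pos: [0.4706, 0.0334, 0.2509]
eef_rot: [-0.135, 0.991, 0.001, -0.001]
ft_force: [0.0, 0.6, -0.6]
grip_width: 0.0848
ring 0.75 [0.0, 145.8, 114.9, 176.3] [ 0.49628676 -0.21895297  0.047     ]
ring 0.57 [290.4, 181.2, 342.1, 238.6] [0.47247423 0.02727287 0.047     ]
cradle 0.63 [230.2, 260.0, 295.8, 317.1] [ 0.56981369 -0.00292661  0.047     ]
317 212
207 130
```

View pics/w1.png

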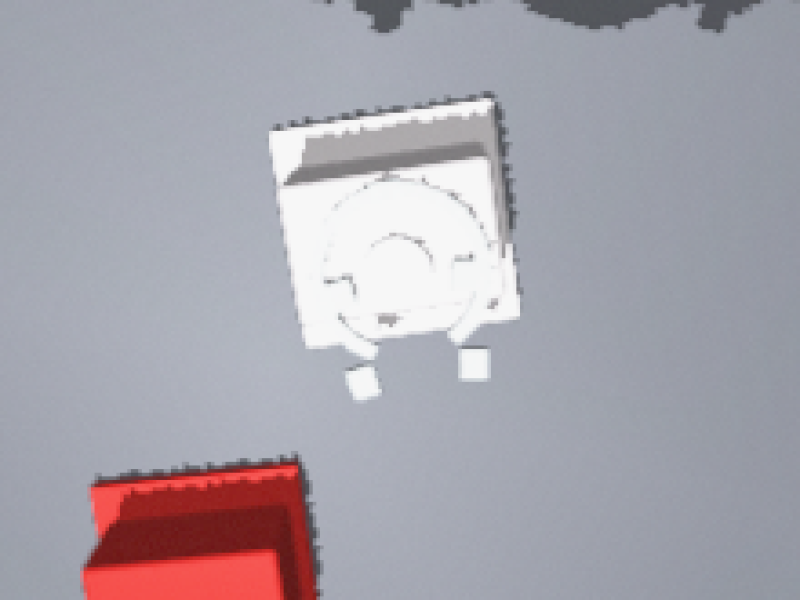

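The crop shows the ring on the white cradle. Its lugs are at crop pixels (363,383) and (474,363), and its tongues are at (340,280) and (463,258). The red look-alike is at the lower left.

```bash
python3 - <<'E'
from h import *
import pickle
s,im=pickle.load(open("w1.pkl","rb"));c=cam("wrist",s)
k=220/800
P=lambda x,y,z=.049:ray((207+(x+.5)*k-.5,130+(y+.5)*k-.5),z,c)
a,b=P(363,383),P(474,363);t1,t2=P(340,280),P(463,258)
def r(a,b,n):
    d=b-a;print(n,((a+b)/2).round(4),np.linalg.norm(d)*1e3,"normal",np.degrees(np.arctan2(d[0],-d[1])))
r(a,b,"lugs");r(t1,t2,"tongues")
e1,e2=P(305,347,.006),P(520,318,.006);r(e1,e2,"foot front")
e1,e2=P(270,128,.006),P(495,98,.006);r(e1,e2,"foot back")
e1,e2=P(285,187,.045),P(485,157,.045);r(e1,e2,"top back")
L=(a+b)/2;T=(t1+t2)/2;d=L-T;print("T->L",np.degrees(np.arctan2(d[1],d[0])),np.hypot(*d[:2]))
print("back of ring",P(390,175).round(4))
E
```

```text
lugs [0.4972 0.0391 0.049 ] 30.07893742597937 normal -153.89838742686226
tongues [0.4713 0.0273 0.049 ] 32.61839677857423 normal -154.18909629831006
foot front [0.4969 0.0369 0.006 ] 63.953063172608296 normal -156.57687309654202
foot back [0.438  0.0119 0.006 ] 64.03226554560331 normal -156.98969013855424
top back [0.4487 0.0166 0.045 ] 52.32162472354678 normal -155.97825021886115
T->L 24.45748493424337 0.02840311651153018
back of ring [0.4486 0.0181 0.049 ]
```

```bash
python3 -m inch '[{"x":0.2,"y":-0.87,"z":0,"yaw":0},{"x":0.2,"y":-0.87,"z":0,"yaw":0},{"x":0.2,"y":-0.87,"z":0,"yaw":0},{"x":0.2,"y":-0.87,"z":0,"yaw":0},{"x":0.2,"y":-0.87,"z":0,"yaw":0},{"x":0.2,"y":-0.87,"z":0,"yaw":0},{"x":0.2,"y":-0.87,"z":0,"yaw":0},{"x":0.2,"y":-0.87,"z":0,"yaw":0},{"x":0.2,"y":-0.87,"z":0,"yaw":0},{"x":0.2,"y":-0.87,"z":0,"yaw":0}]' &&
python3 - <<'E'
from h import *
import pickle
s=bot.state();im=optics.capture("wrist");pickle.dump((s,im),open("w2.pkl","wb"))
c=cam("wrist",s)
for th in("pliers","stand"):
    for r in masks_of(th,"wrist")[:2]:
        ys,xs=np.nonzero(r["mask"]);print(th,r["conf"],r["box"],xs.mean(),ys.mean())
u,v=proj([.48,-.19,.1],c).astype(int);print(u,v)
x0=max(u-133,0);y0=max(v-100,0);print(x0,y0)
cv2.imwrite("pics/w2.png",cv2.resize(im[y0:y0+200,x0:x0+266],(798,600),interpolation=3))
E
```

```text
time: 3.45
ee_pos: [0.4808, -0.1867, 0.2517]
eef_rot: [-0.138, 0.99, 0.001, -0.0]
ft_force: [-0.5, -0.0, 0.2]
grip_width: 0.085
pliers 0.65 [275.6, 198.8, 364.3, 235.9] 318.32115942028986 215.0504347826087
stand 0.72 [286.5, 167.0, 358.1, 226.0] 320.9540598290598 189.57407407407408
stand 0.31 [323.4, 209.1, 362.6, 237.3] 345.8469387755102 217.78425655976676
319 214
186 114
```

View pics/w2.png

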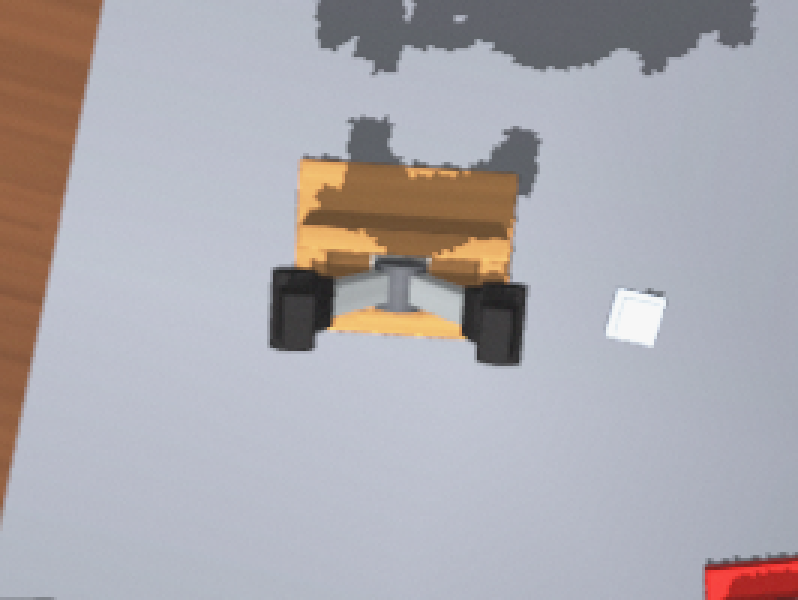

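The crop shows the pliers upright in the stand. The handle top faces are at about crop (295,320) and (499,333), and the stand's back foot edge runs from (300,158) to (518,173).

```bash
python3 - <<'E'
from h import *
import pickle
s,im=pickle.load(open("w2.pkl","rb"));c=cam("wrist",s)
P=lambda x,y,z:ray((186+(x+.5)/3-.5,114+(y+.5)/3-.5),z,c)
def r(a,b,n):
    d=b-a;print(n,((a+b)/2).round(4),np.linalg.norm(d)*1e3,"dir",np.degrees(np.arctan2(d[1],d[0])))
    return (a+b)/2
m=r(P(295,320,.1405),P(499,333,.1405),"handles");r(P(300,158,0.0),P(518,173,0.0),"stand back")
r(P(310,330,.042),P(470,337,.042),"stand top front");r(P(303,222,.042),P(510,237,.042),"stand top back")
R=Ro.from_quat(s["eef_rot"]).as_matrix();print(s["ee_pos"],"toolz",R[:,2],"y",np.degrees(np.arctan2(R[1,1],R[0,1])))
print("shift tool",R.T@(m-s["ee_pos"]))
E
```

```text
handles [ 0.4777 -0.1917  0.1405] 49.578290885279934 dir 102.10691910499885
stand back [ 0.4544 -0.1957  0.    ] 76.29960277789148 dir 101.97570487121588
stand top front [ 0.5041 -0.188   0.042 ] 52.478802321321204 dir 103.27490875525446
stand top back [ 0.4697 -0.1921  0.042 ] 66.29143064508281 dir 101.7019020123459
[ 0.48078217 -0.18673204  0.25170628] toolz [-0.00102667  0.00115156 -0.99999881] y 105.83658136650004
shift tool [ 0.00426324 -0.00404381  0.11120367]
```

```bash
python3 -m inch '[{"x":0.008,"y":-0.016,"z":0.1,"yaw":0.021},{"x":0.008,"y":-0.016,"z":0.2,"yaw":0.021},{"x":0.008,"y":-0.016,"z":0.3,"yaw":0.021},{"x":0.008,"y":-0.016,"z":0.4,"yaw":0.021},{"x":0.008,"y":-0.016,"z":0.5,"yaw":0.021},{"x":0.008,"y":-0.016,"z":0.56,"yaw":0.021},{"x":0.008,"y":-0.016,"z":0.6,"yaw":0.021},{"x":0.008,"y":-0.016,"z":0.622,"yaw":0.021},{"x":0.008,"y":-0.016,"z":0.622,"yaw":0.021},{"x":0.008,"y":-0.016,"z":0.622,"yaw":0.021}]' &&
python3 - <<'E'
from h import *
import pickle
s=bot.state();im=optics.capture("wrist");pickle.dump((s,im),open("w3.pkl","wb"))
u,v=proj([.48,-.19,.12],cam("wrist",s)).astype(int);print(u,v)
cv2.imwrite("pics/w3.png",im)
E
```

```text
time: 4.43
ee_pos: [0.4805, -0.1916, 0.097]
eef_rot: [-0.105, 0.994, 0.0, 0.0]
ft_force: [-0.2, 0.6, 1.3]
grip_width: 0.0851
327 310
```

View pics/w3.png

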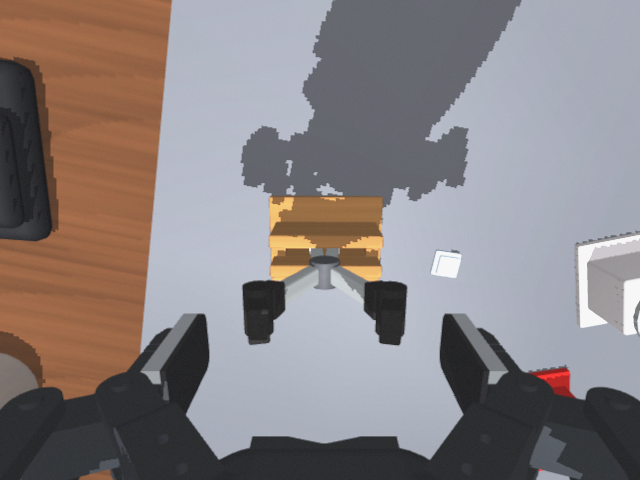

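The picture shows the open pads around the empty space just below the handles. The left handle is at (262,312) and the right one at (387,313). I'll check the pads' projection against the handles.

```bash
python3 - <<'E'
from h import *
import pickle
s,im=pickle.load(open("w3.pkl","rb"));c=cam("wrist",s)
R=Ro.from_quat(s["eef_rot"]).as_matrix()
for x in(-.011,0,.011):
  for z in(-.045,-.032,-.013,0): print(x,z,[proj(s["ee_pos"]+R@[x,y,z],c).round(0).tolist() for y in(-.0425,.0425)])
# handles outer edges: 244 / 405, rows 312
for z in(.105,.1225,.14):
  a,b=ray((244,312),z,c),ray((405,312),z,c);print(z,np.linalg.norm(a-b),((a+b)/2).round(4),(R.T@((a+b)/2-s["ee_pos"])).round(4))
E
```

```text
-0.011 -0.045 [[206.0, 365.0], [440.0, 365.0]]
-0.011 -0.032 [[216.0, 346.0], [431.0, 346.0]]
-0.011 -0.013 [[227.0, 323.0], [420.0, 323.0]]
-0.011 0 [[233.0, 310.0], [413.0, 310.0]]
0 -0.045 [[204.0, 339.0], [442.0, 339.0]]
0 -0.032 [[213.0, 321.0], [433.0, 321.0]]
0 -0.013 [[225.0, 300.0], [421.0, 300.0]]
0 0 [[232.0, 288.0], [415.0, 289.0]]
0.011 -0.045 [[201.0, 310.0], [445.0, 311.0]]
0.011 -0.032 [[211.0, 295.0], [435.0, 295.0]]
0.011 -0.013 [[223.0, 277.0], [423.0, 277.0]]
0.011 0 [[230.0, 266.0], [416.0, 266.0]]
0.105 0.07256875577012645 [ 0.4882 -0.1894  0.105 ] [-0.008   0.0006 -0.008 ]
0.1225 0.0647829005456521 [ 0.4797 -0.1912  0.1225] [ 0.0007  0.0006 -0.0255]
0.14 0.056997045321177754 [ 0.4712 -0.1931  0.14  ] [ 0.0095  0.0005 -0.043 ]
```

```bash
python3 - <<'E'
from h import *
import pickle
s,im=pickle.load(open("w3.pkl","rb"))
b=np.clip(im[250:480,180:480].astype(float)*2.2,0,255).astype(np.uint8)
cv2.imwrite("pics/w3z.png",cv2.resize(im[270:450,380:620]*1,(800,600),interpolation=3) if 0 else cv2.resize(np.clip(im[270:450,340:580].astype(float)*2,0,255).astype(np.uint8),(800,600),interpolation=3))
E
```

```text
(no output)
```

View pics/w3z.png

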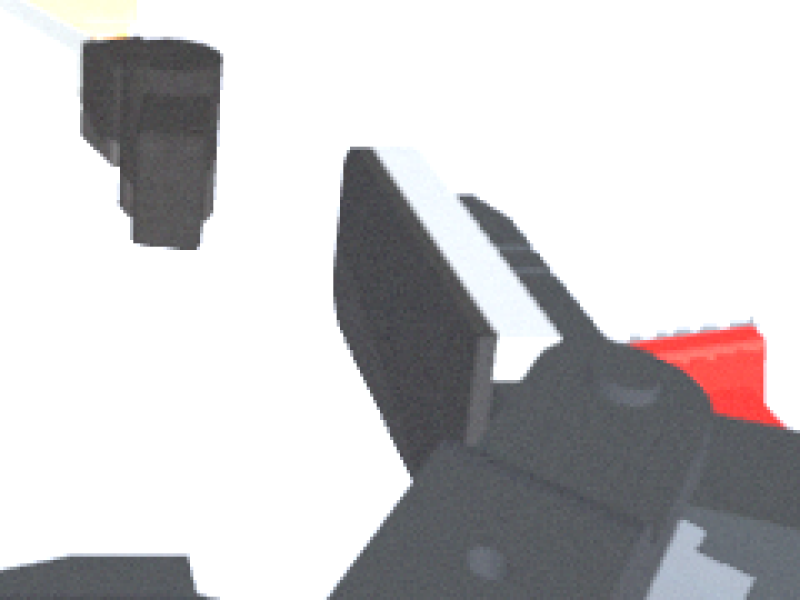

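Seen relative to the camera, the open pads look farther back than the description implies: about 2 cm nearer the camera than the grip height. I'll close to 72 mm without touching anything and look again.

```bash
python3 -m inch '[{"x":0,"y":0,"z":0.04,"yaw":0},{"x":0,"y":0,"z":0.04,"yaw":0},{"x":0,"y":0,"z":0.04,"yaw":0},{"x":0,"y":0,"z":0.04,"yaw":0},{"x":0,"y":0,"z":0.04,"yaw":0},{"x":0,"y":0,"z":0.04,"yaw":0},{"x":0,"y":0,"z":0.04,"yaw":0},{"x":0,"y":0,"z":0.04,"yaw":0},{"x":0,"y":0,"z":0.04,"yaw":0},{"x":0,"y":0,"z":0.04,"yaw":0}]' 73 20 &&
python3 - <<'E'
from h import *
import pickle
s=bot.state();im=optics.capture("wrist");pickle.dump((s,im),open("w4.pkl","wb"))
cv2.imwrite("pics/w4.png",cv2.resize(np.clip(im[240:450,180:460].astype(float)*1.7,0,255).astype(np.uint8),(800,600),interpolation=3))
E
```

```text
time: 5.32
ee_pos: [0.4809, -0.1919, 0.0874]
eef_rot: [-0.105, 0.994, -0.0, 0.001]
ft_force: [0.2, 0.0, 0.4]
grip_width: 0.0728
```

View pics/w4.png

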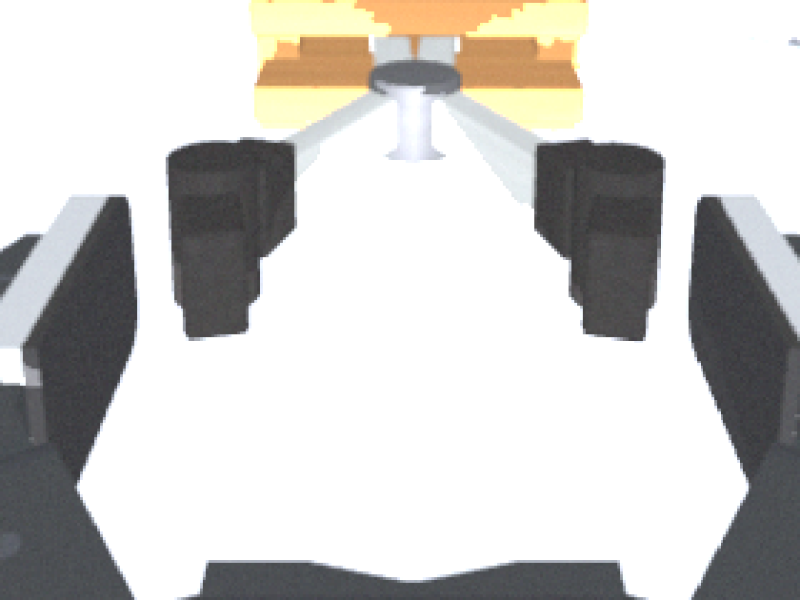

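The rolls are cylinders along x, at tool z of about −33 mm. The pads' far edge is at about −37 mm, so the pad centre is still some 18 mm too high. I'll go down 14 mm more, since closing also swings the pads forward, and then close lightly.

```bash
python3 -m inch '[{"x":0,"y":0.003,"z":0.03,"yaw":0},{"x":0,"y":0.003,"z":0.056,"yaw":0},{"x":0,"y":0.003,"z":0.056,"yaw":0},{"x":0,"y":0.003,"z":0.056,"yaw":0},{"x":0,"y":0.003,"z":0.056,"yaw":0},{"x":0,"y":0.003,"z":0.056,"yaw":0},{"x":0,"y":0.003,"z":0.056,"yaw":0},{"x":0,"y":0.003,"z":0.056,"yaw":0},{"x":0,"y":0.003,"z":0.056,"yaw":0},{"x":0,"y":0.003,"z":0.056,"yaw":0}]' && python3 -m inch '[{"x":0,"y":0,"z":0,"yaw":0},{"x":0,"y":0,"z":0,"yaw":0},{"x":0,"y":0,"z":0,"yaw":0},{"x":0,"y":0,"z":0,"yaw":0},{"x":0,"y":0,"z":0,"yaw":0},{"x":0,"y":0,"z":0,"yaw":0},{"x":0,"y":0,"z":0,"yaw":0},{"x":0,"y":0,"z":0,"yaw":0},{"x":0,"y":0,"z":0,"yaw":0},{"x":0,"y":0,"z":0,"yaw":0}]' 64 20 &&
python3 - <<'E'
from h import *
import pickle
s=bot.state();im=optics.capture("wrist");pickle.dump((s,im),open("w5.pkl","wb"))
cv2.imwrite("pics/w5.png",cv2.resize(np.clip(im[240:450,180:460].astype(float)*1.7,0,255).astype(np.uint8),(800,600),interpolation=3))
E
```

```text
time: 6.2
ee_pos: [0.4808, -0.1911, 0.0735]
eef_rot: [-0.105, 0.994, -0.0, 0.001]
ft_force: [-0.2, 0.1, 0.2]
grip_width: 0.073
time: 7.03
ee_pos: [0.4814, -0.1915, 0.0741]
eef_rot: [-0.105, 0.994, -0.001, 0.001]
ft_force: [-0.2, 0.2, 4.7]
grip_width: 0.0641
```

View pics/w5.png

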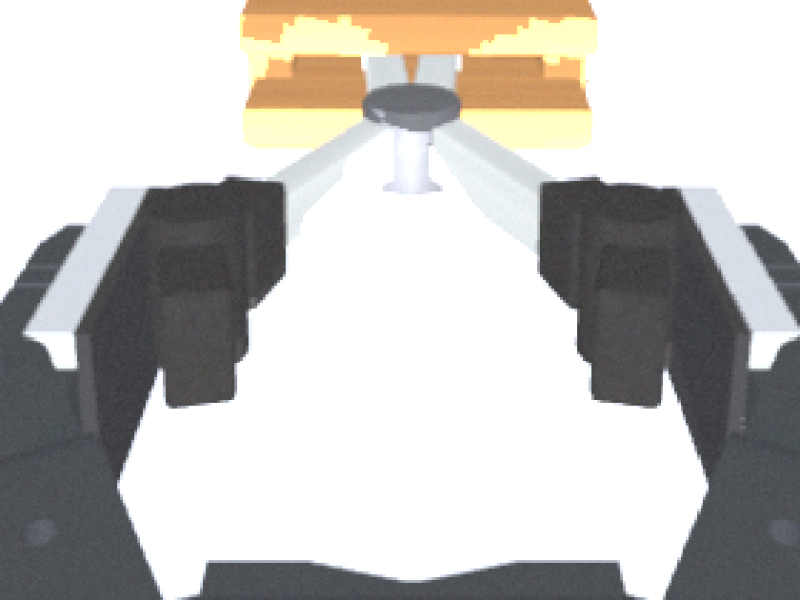

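The rolls sit only about 5 mm from the pads' far edge, so I'll regrip 10 mm deeper.

```bash
python3 -m inch '[{"x":0,"y":0,"z":0,"yaw":0},{"x":0,"y":0,"z":0,"yaw":0},{"x":0,"y":0,"z":0,"yaw":0},{"x":0,"y":0,"z":0.02,"yaw":0},{"x":0,"y":0,"z":0.04,"yaw":0},{"x":0,"y":0,"z":0.04,"yaw":0},{"x":0,"y":0,"z":0.04,"yaw":0},{"x":0,"y":0,"z":0.04,"yaw":0},{"x":0,"y":0,"z":0.04,"yaw":0},{"x":0,"y":0,"z":0.04,"yaw":0}]' 73 20 && python3 -m inch '[{"x":0,"y":0,"z":0,"yaw":0},{"x":0,"y":0,"z":0,"yaw":0},{"x":0,"y":0,"z":0,"yaw":0},{"x":0,"y":0,"z":0,"yaw":0},{"x":0,"y":0,"z":0,"yaw":0},{"x":0,"y":0,"z":0,"yaw":0},{"x":0,"y":0,"z":0,"yaw":0},{"x":0,"y":0,"z":0,"yaw":0},{"x":0,"y":0,"z":0,"yaw":0},{"x":0,"y":0,"z":0,"yaw":0}]' 64.5 20 && python3 -m inch '[{"x":0,"y":0,"z":-0.03,"yaw":0},{"x":0,"y":0,"z":-0.08,"yaw":0},{"x":0,"y":0,"z":-0.16,"yaw":0},{"x":0,"y":0,"z":-0.24,"yaw":0},{"x":0,"y":0,"z":-0.32,"yaw":0},{"x":0,"y":0,"z":-0.4,"yaw":0},{"x":0,"y":0,"z":-0.4,"yaw":0},{"x":0,"y":0,"z":-0.4,"yaw":0},{"x":0,"y":0,"z":-0.4,"yaw":0},{"x":0,"y":0,"z":-0.4,"yaw":0}]'
python3 - <<'E'
from h import *
import pickle
s=bot.state();im=optics.capture("wrist");pickle.dump((s,im),open("w6.pkl","wb"))
cv2.imwrite("pics/w6.png",cv2.resize(np.clip(im[170:410,164:484].astype(float)*1.7,0,255).astype(np.uint8),(800,600),interpolation=3))
R=Ro.from_quat(s["eef_rot"]).as_matrix();print(np.degrees(np.arctan2(R[1,1],R[0,1])))
E
```

```text
time: 7.92
ee_pos: [0.4816, -0.1915, 0.0643]
eef_rot: [-0.105, 0.994, -0.001, 0.001]
ft_force: [1.1, -0.4, -0.4]
grip_width: 0.0733
time: 8.75
ee_pos: [0.4819, -0.1917, 0.0646]
eef_rot: [-0.105, 0.994, -0.001, 0.002]
ft_force: [0.7, -0.7, 4.4]
grip_width: 0.0651
time: 9.58
ee_pos: [0.4802, -0.191, 0.1628]
eef_rot: [-0.105, 0.994, -0.0, 0.0]
ft_force: [0.8, 0.3, -1.1]
grip_width: 0.0649
102.03578707583097
```

View pics/w6.png

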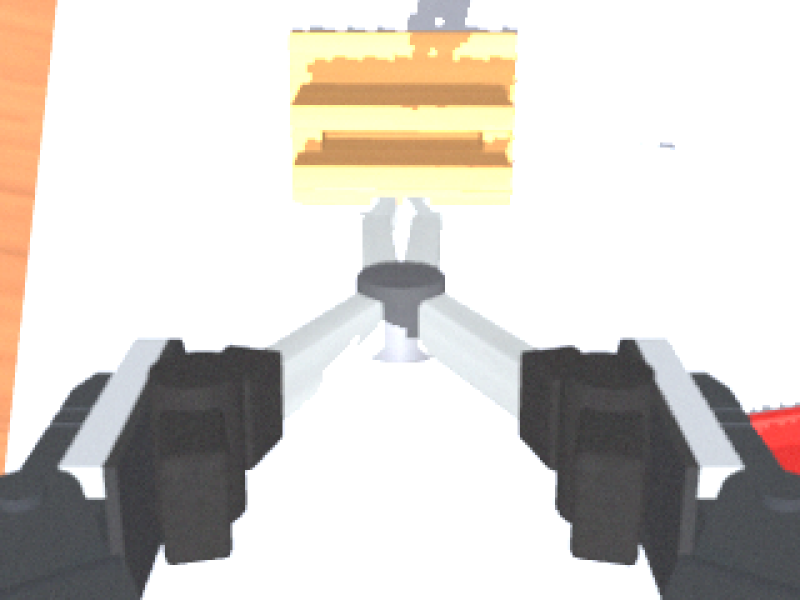

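The pliers are lifted clear of the stand. The pivot disc is at crop (400,275), the far flange at (400,350), and the tips are near (400,203). I'll check the pliers' pose in the tool frame with projections.

```bash
python3 - <<'E'
from h import *
import pickle
s,im=pickle.load(open("w6.pkl","rb"));c=cam("wrist",s)
R=Ro.from_quat(s["eef_rot"]).as_matrix()
for n,z in(("grip",-.058),("pivot",-.010),("tip",.0455),("low",.0585)):
  for x in(-.008,-.004,0,.004): 
    p=proj(s["ee_pos"]+R@[x,0,z],c);print(n,x,p.round(1),"crop",((p-[164,170])*2.5).round(0))
h=s["ee_pos"]
for n in("wrist",):
  for r in masks_of("pliers",n)[:2]:
    print(r["conf"],r["box"]); m=r["mask"];
    for v in range(240,300,4):
      q=np.nonzero(m[v,280:370])[0]
      if len(q):print(v,q.min()+280,q.max()+280,end="; ")
g=im[236:262,312:338];print();print(g.mean(2).astype(int)[::2,::2])
E
```

```text
grip -0.008 [322.9 380.3] crop [397. 526.]
grip -0.004 [322.9 369.9] crop [397. 500.]
grip 0 [322.9 359.2] crop [397. 473.]
grip 0.004 [322.9 348.4] crop [397. 446.]
pivot -0.008 [323.2 314. ] crop [398. 360.]
pivot -0.004 [323.2 305.8] crop [398. 340.]
pivot 0 [323.2 297.5] crop [398. 319.]
pivot 0.004 [323.2 289.1] crop [398. 298.]
tip -0.008 [323.4 270.1] crop [398. 250.]
tip -0.004 [323.4 263.6] crop [398. 234.]
tip 0 [323.4 257.1] crop [398. 218.]
tip 0.004 [323.4 250.4] crop [398. 201.]
low -0.008 [323.4 262.6] crop [399. 232.]
low -0.004 [323.4 256.4] crop [399. 216.]
low 0 [323.4 250.2] crop [399. 200.]
low 0.004 [323.4 243.8] crop [399. 185.]
0.69 [221.3, 246.7, 428.6, 396.7]
248 314 335; 252 313 336; 256 308 342; 260 307 342; 264 307 342; 268 307 342; 272 309 340; 276 309 340; 280 307 342; 284 307 342; 288 304 346; 292 297 351; 296 290 358; 
[[134 135 134 134 130 130 128 126 129 127 128 126 128]
 [184 183 183 183 183 183 183 181 183 183 182 182 182]
 [185 184 185 185 186 185 184 184 184 184 183 183 183]
 [190 189 189 189 189 188 187 188 186 187 186 187 186]
 [191 191 190 189 189 190 189 190 190 188 187 188 189]
 [198 196 194 194 193 194 195 194 194 194 194 194 195]
 [193 163 150 155 158 173 193 165 160 156 151 167 195]
 [194 162 129 130 128 138 188 167 133 127 130 166 192]
 [195 131 131 128 127 138 209 172 164 129 128 134 168]
 [136 128 128 128 126 144 205 171 172 146 127 128 139]
 [124 126 125 123 127 149 208 171 164 128 125 127 127]
 [124 123 123 124 132 146 207 172 142 123 123 125 125]
 [125 124 125 123 127 152 206 172 131 124 124 124 124]]
```

```bash
python3 -m inch '[{"x":-0.02,"y":0.08,"z":0,"yaw":0},{"x":-0.05,"y":0.2,"z":0,"yaw":-0.01},{"x":-0.09,"y":0.34,"z":0.0,"yaw":-0.02},{"x":-0.13,"y":0.48,"z":0.02,"yaw":-0.035},{"x":-0.17,"y":0.62,"z":0.04,"yaw":-0.05},{"x":-0.21,"y":0.74,"z":0.07,"yaw":-0.06},{"x":-0.235,"y":0.83,"z":0.1,"yaw":-0.0667},{"x":-0.246,"y":0.88,"z":0.11,"yaw":-0.0667},{"x":-0.246,"y":0.88,"z":0.11,"yaw":-0.0667},{"x":-0.246,"y":0.88,"z":0.11,"yaw":-0.0667}]'
python3 - <<'E'
from h import *
import pickle
s=bot.state();im=optics.capture("wrist");pickle.dump((s,im),open("w7.pkl","wb"))
c=cam("wrist",s);R=Ro.from_quat(s["eef_rot"]).as_matrix();print(np.degrees(np.arctan2(R[1,1],R[0,1])),R[:,2])
print(proj([.496,.0383,.047],c),proj([.4724,.0275,.047],c),proj(s["ee_pos"]+R@[-.002,.0006,.0455],c))
cv2.imwrite("pics/w7.png",cv2.resize(im[165:315,220:420],(800,600),interpolation=3))
E
```

```text
time: 10.52
ee_pos: [0.4941, 0.0373, 0.1347]
eef_rot: [-0.209, 0.978, -0.0, -0.001]
ft_force: [0.2, -0.0, -1.3]
grip_width: 0.0645
114.14292311392177 [-1.08658674e-03 -8.72972555e-04 -9.99999029e-01]
[324.05678051 240.1790578 ] [323.77438335 202.25387133] [324.7614652  260.27180018]
```

View pics/w7.png

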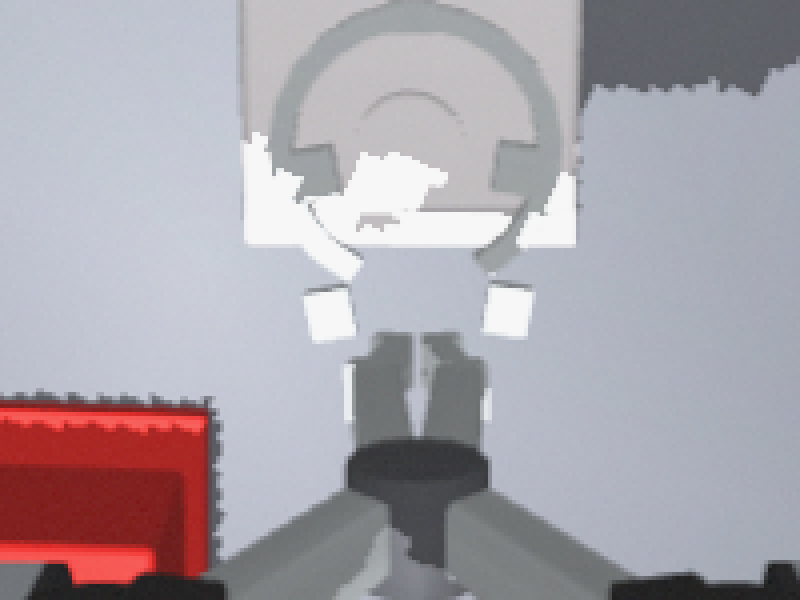

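The crop shows the ring and cradle squared up to the tool. The lugs are at crop (330,313) and (509,310), the tips' front lower edge is at y=333 centred on x≈418, and the lateral offset is under 0.5 mm. The remaining unknown is x along the tool.

```bash
python3 - <<'E'
from h import *
import pickle
s,im=pickle.load(open("w7.pkl","rb"));c=cam("wrist",s);R=Ro.from_quat(s["eef_rot"]).as_matrix()
T=lambda X:(R.T@(np.array(X)-s["ee_pos"])*1e3).round(1)
P=lambda x,y,z:ray((220+(x+.5)/4-.5,165+(y+.5)/4-.5),z,c)
for z in(.047,.049):print("lug mid",z,T((P(330,313,z)+P(509,310,z))/2),"x-extent",T(P(330,283,z)),T(P(330,342,z)),"y in",T(P(355,310,z)),T(P(486,310,z)))
print("ring L/R",T(P(272,130,.049)),T(P(560,130,.049)),"tongues",T(P(338,172,.049)),T(P(494,168,.049)))
for low in(.0555,.0585,.0615):
  z=s["ee_pos"][2]-low;print("tip front edge",low,T(P(418,333,z)),"w",np.linalg.norm(P(372,333,z)-P(462,333,z)))
print("shoulder",T(P(419,358,s["ee_pos"][2]-.0455)),np.linalg.norm(P(352,358,s["ee_pos"][2]-.0455)-P(487,358,s["ee_pos"][2]-.0455)))
print("pivot disc", T(P(418,462,s["ee_pos"][2]+.010)),"w",np.linalg.norm(P(346,462,s["ee_pos"][2]+.010)-P(489,462,s["ee_pos"][2]+.010)))
E
```

```text
lug mid 0.047 [-3.9  0.5 87.7] x-extent [  1.1 -14.6  87.7] [ -9.4 -14.7  87.7] y in [ -3.7 -10.4  87.7] [-3.7 11.7 87.7]
lug mid 0.049 [-3.3  0.5 85.7] x-extent [  1.6 -14.5  85.7] [ -8.7 -14.6  85.7] y in [ -3.1 -10.3  85.7] [-3.1 11.7 85.7]
ring L/R [ 27.4 -23.5  85.7] [27.4 23.3 85.7] tongues [ 20.5 -12.9  85.7] [21.2 12.6 85.7]
tip front edge 0.0555 [ 2.3  0.2 55.5] w 0.013399407154019105
tip front edge 0.0585 [ 1.4  0.2 58.5] w 0.013576674099115341
tip front edge 0.0615 [ 0.5  0.2 61.5] w 0.013753941044211565
shoulder [ 1.7  0.4 45.5] 0.019304640873489785
pivot disc [  8.2   0.2 -10. ] w 0.015521917293721828
```

```bash
python3 -m inch '[{"x":0,"y":0.001,"z":0.03,"yaw":0},{"x":0,"y":0.001,"z":0.06,"yaw":0},{"x":0,"y":0.001,"z":0.08,"yaw":0},{"x":0,"y":0.001,"z":0.1,"yaw":0},{"x":0,"y":0.001,"z":0.12,"yaw":0},{"x":0,"y":0.001,"z":0.135,"yaw":0},{"x":0,"y":0.001,"z":0.145,"yaw":0},{"x":0,"y":0.001,"z":0.153,"yaw":0},{"x":0,"y":0.001,"z":0.153,"yaw":0},{"x":0,"y":0.001,"z":0.153,"yaw":0}]'
python3 - <<'E'
from h import *
import pickle
s=bot.state();im=optics.capture("wrist");pickle.dump((s,im),open("w8.pkl","wb"));print(s["ee_pos"],s["ft_force"])
cv2.imwrite("pics/w8.png",cv2.resize(im[165:315,220:420],(800,600),interpolation=3))
cv2.imwrite("pics/s8.png",optics.capture("scene")[200:300,290:390])
E
```

```text
time: 11.4
ee_pos: [0.4944, 0.0368, 0.0969]
eef_rot: [-0.209, 0.978, -0.0, -0.0]
ft_force: [-0.3, 0.1, -0.1]
grip_width: 0.0646
[0.49440511 0.03683546 0.09687133] [-0.32811713  0.10314829 -0.1122244 ]
```

View pics/w8.png

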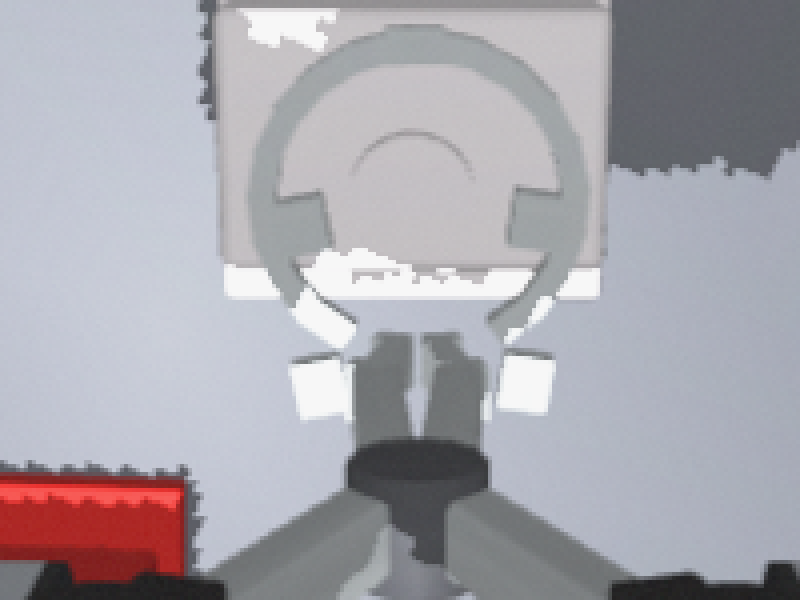

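The tips are down in the gap between the lugs at crop (322,388) and (526,383), and no contact force shows. The ring is about 1.5° and 0.5 mm off, which I'll trim while squeezing in stages. I'll raise the tool a little as the pliers sink.

```bash
python3 -m inch '[{"x":0,"y":0.002,"z":0,"yaw":-0.008},{"x":0,"y":0.002,"z":-0.002,"yaw":-0.008},{"x":0,"y":0.002,"z":-0.004,"yaw":-0.008},{"x":0,"y":0.002,"z":-0.006,"yaw":-0.008},{"x":0,"y":0.002,"z":-0.008,"yaw":-0.008},{"x":0,"y":0.002,"z":-0.008,"yaw":-0.008},{"x":0,"y":0.002,"z":-0.008,"yaw":-0.008},{"x":0,"y":0.002,"z":-0.008,"yaw":-0.008},{"x":0,"y":0.002,"z":-0.008,"yaw":-0.008},{"x":0,"y":0.002,"z":-0.008,"yaw":-0.008}]' 57 30
python3 -m inch '[{"x":0,"y":0,"z":0,"yaw":0},{"x":0,"y":0,"z":-0.003,"yaw":0},{"x":0,"y":0,"z":-0.005,"yaw":0},{"x":0,"y":0,"z":-0.008,"yaw":0},{"x":0,"y":0,"z":-0.01,"yaw":0},{"x":0,"y":0,"z":-0.012,"yaw":0},{"x":0,"y":0,"z":-0.012,"yaw":0},{"x":0,"y":0,"z":-0.012,"yaw":0},{"x":0,"y":0,"z":-0.012,"yaw":0},{"x":0,"y":0,"z":-0.012,"yaw":0}]' 40 30
python3 - <<'E'
from h import *
import pickle
s=bot.state();im=optics.capture("wrist");pickle.dump((s,im),open("w9.pkl","wb"));print(s["ee_pos"],s["ft_force"],s["grip_width"])
cv2.imwrite("pics/w9.png",cv2.resize(im[165:315,220:420],(800,600),interpolation=3))
for th in("ring","pliers"):
  for r in masks_of(th,"wrist")[:2]:
    m=r["mask"];print(th,r["conf"],r["box"])
    for v in range(int(r["box"][1]),int(r["box"][3]),6):
      q=np.nonzero(m[v])[0]
      if len(q):print(v,[int(a) for a in (q[0],*q[:-1][np.diff(q)>2],*q[1:][np.diff(q)>2],q[-1])],end="; ")
    print()
E
```

```text
time: 12.33
ee_pos: [0.4944, 0.0373, 0.0991]
eef_rot: [-0.221, 0.975, -0.0, 0.0]
ft_force: [0.7, 0.9, -1.6]
grip_width: 0.0571
time: 13.17
ee_pos: [0.4943, 0.0373, 0.102]
eef_rot: [-0.221, 0.975, -0.0, 0.0]
ft_force: [0.8, 0.3, -1.2]
grip_width: 0.0406
[0.49429203 0.0372999  0.10201558] [ 0.84700743  0.27142149 -1.20225714] 0.04055094174361726
ring 0.74 [274.3, 177.6, 375.0, 265.6]
183 [299, 352]; 189 [289, 303, 344, 360]; 195 [283, 293, 354, 365]; 201 [280, 288, 360, 369]; 207 [278, 285, 363, 372]; 213 [277, 294, 356, 373]; 219 [276, 296, 354, 373]; 225 [277, 295, 354, 373]; 231 [278, 287, 361, 371]; 237 [281, 291, 357, 368]; 243 [285, 297, 352, 364]; 249 [281, 291, 355, 365]; 255 [280, 287, 360, 369]; 261 [281, 286, 360, 369]; 
pliers 0.97 [263.5, 244.5, 385.8, 382.5]
250 [289, 299, 350, 357]; 256 [288, 304, 344, 360]; 262 [288, 310, 338, 360]; 268 [292, 356]; 274 [297, 352]; 280 [302, 347]; 286 [303, 346]; 292 [296, 351]; 298 [291, 356]; 304 [270, 377]; 310 [264, 312, 336, 385]; 316 [264, 308, 340, 385]; 322 [264, 304, 344, 384]; 328 [265, 302, 347, 384]; 334 [265, 307, 343, 384]; 340 [265, 310, 340, 383]; 346 [265, 310, 340, 383]; 352 [265, 309, 340, 383]; 358 [265, 309, 340, 383]; 364 [266, 310, 340, 383]; 370 [273, 310, 339, 379]; 376 [284, 308, 341, 365];
```

```bash
python3 -m inch '[{"x":0,"y":0,"z":0,"yaw":0},{"x":0,"y":0,"z":-0.01,"yaw":0},{"x":0,"y":0,"z":-0.03,"yaw":0},{"x":0,"y":0,"z":-0.05,"yaw":0},{"x":0,"y":0,"z":-0.08,"yaw":0},{"x":0,"y":0,"z":-0.13,"yaw":0},{"x":0,"y":0,"z":-0.2,"yaw":0},{"x":0,"y":0,"z":-0.28,"yaw":0},{"x":0,"y":0,"z":-0.36,"yaw":0},{"x":0,"y":0,"z":-0.4,"yaw":0}]' 34 30
python3 - <<'E'
from h import *
import pickle
s=bot.state();im=optics.capture("wrist");pickle.dump((s,im),open("w10.pkl","wb"));print(s["ee_pos"],s["ft_force"],s["grip_width"])
for th in("ring",):
  for r in masks_of(th,"wrist")[:2]:
    m=r["mask"];print(th,r["conf"],r["box"])
    for v in range(int(r["box"][1]),int(r["box"][3]),6):
      q=np.nonzero(m[v])[0]
      if len(q):print(v,[int(a) for a in (q[0],*q[:-1][np.diff(q)>2],*q[1:][np.diff(q)>2],q[-1])],end="; ")
    print()
E
```

```text
time: 14.15
ee_pos: [0.4957, 0.0375, 0.2054]
eef_rot: [-0.221, 0.975, -0.001, 0.002]
ft_force: [0.4, -0.7, -2.2]
grip_width: 0.0399
[0.49573522 0.03751649 0.20541584] [ 0.44017026 -0.68541807 -2.22953379] 0.03990448184844076
ring 0.97 [275.7, 178.0, 372.7, 265.8]
178 [317, 329]; 184 [297, 354]; 190 [288, 304, 345, 361]; 196 [283, 293, 355, 365]; 202 [280, 288, 361, 369]; 208 [278, 285, 364, 371]; 214 [276, 295, 356, 372]; 220 [276, 296, 355, 372]; 226 [277, 295, 356, 371]; 232 [279, 287, 362, 370]; 238 [282, 292, 358, 367]; 244 [286, 297, 352, 363]; 250 [280, 289, 361, 367]; 256 [280, 287, 361, 368]; 262 [281, 287, 361, 368];
```

```bash
python3 -m inch '[{"x":-0.03,"y":0.02,"z":-0.03,"yaw":0},{"x":-0.08,"y":0.05,"z":-0.06,"yaw":0},{"x":-0.15,"y":0.1,"z":-0.08,"yaw":0},{"x":-0.23,"y":0.15,"z":-0.08,"yaw":0},{"x":-0.31,"y":0.2,"z":-0.08,"yaw":0},{"x":-0.39,"y":0.25,"z":-0.08,"yaw":0},{"x":-0.45,"y":0.29,"z":-0.08,"yaw":0},{"x":-0.49,"y":0.31,"z":-0.08,"yaw":0},{"x":-0.504,"y":0.322,"z":-0.08,"yaw":0},{"x":-0.504,"y":0.322,"z":-0.08,"yaw":0}]'
python3 - <<'E'
from h import *
import pickle
s=bot.state();im=optics.capture("wrist");pickle.dump((s,im),open("w11.pkl","wb"));print(s["ee_pos"],s["ft_force"],s["grip_width"])
c=cam("wrist",s);print("pred",proj([.555,.219,.119],c))
cv2.imwrite("pics/w11.png",im)
for th in("ring","post"):
  for r in masks_of(th,"wrist")[:2]:
    m=r["mask"];print(th,round(r["conf"],2),np.round(r["box"]))
u,v=proj([.555,.219,.119],c).astype(int)
g=cv2.cvtColor(im,6);p=cv2.resize(g[v-45:v+45,u-45:u+45],None,fx=4,fy=4,interpolation=2)
h=cv2.HoughCircles(cv2.medianBlur(p,5),cv2.HOUGH_GRADIENT,1,30,param1=80,param2=25,minRadius=50,maxRadius=160)
if h is not None:
  for x,y,r in h[0][:6]:
    q=(u-45+(x+.5)/4-.5,v-45+(y+.5)/4-.5);X=ray(q,.119,c);print(np.round(q,1),"r",r/4,X.round(4))
d=np.linalg.norm(X[:2]) if h is not None else 0
E
```

```text
time: 15.08
ee_pos: [0.5745, 0.1651, 0.2232]
eef_rot: [-0.221, 0.975, -0.001, 0.001]
ft_force: [-0.6, -0.4, -0.8]
grip_width: 0.0397
[0.57454839 0.16514307 0.22321033] [-0.55668295 -0.38110956 -0.76357717] 0.03970477726048335
pred [403.59913352 237.95410823]
ring 0.81 [275. 175. 376. 263.]
ring 0.43 [261. 248. 389. 382.]
post 0.64 [262. 249. 390. 384.]
post 0.61 [312. 153. 442. 375.]
[404.2 241. ] r 16.15 [0.5568 0.2205 0.119 ]
[392.8 223.8] r 18.8 [0.5491 0.207  0.119 ]
[398.2 230. ] r 26.95 [0.5515 0.2127 0.119 ]
```

```bash
python3 -m inch '[{"x":-0.01,"y":0.02,"z":0,"yaw":0},{"x":-0.03,"y":0.06,"z":0,"yaw":0},{"x":-0.055,"y":0.11,"z":0,"yaw":0},{"x":-0.08,"y":0.16,"z":0.02,"yaw":0},{"x":-0.1,"y":0.2,"z":0.05,"yaw":0},{"x":-0.115,"y":0.23,"z":0.08,"yaw":0},{"x":-0.115,"y":0.23,"z":0.093,"yaw":0},{"x":-0.115,"y":0.23,"z":0.093,"yaw":0},{"x":-0.115,"y":0.23,"z":0.093,"yaw":0},{"x":-0.115,"y":0.23,"z":0.093,"yaw":0}]'
python3 - <<'E'
from h import *
import pickle
s=bot.state();im=optics.capture("wrist");pickle.dump((s,im),open("w12.pkl","wb"));print(s["ee_pos"],s["ft_force"],s["grip_width"])
c=cam("wrist",s);R=Ro.from_quat(s["eef_rot"]).as_matrix();T=lambda X:(R.T@(np.array(X)-s["ee_pos"])*1e3).round(1)
print("R z",R[:,2])
print("shaft pred",proj([.5568,.2205,.119],c))
for r in masks_of("ring","wrist")[:1]: print(r["conf"],r["box"])
for dz in(.053,.056,.059,.062):print("ring back outer",T(ray((323,177.5),s["ee_pos"][2]-dz,c)),"outer w",399*0+np.linalg.norm(ray((276,218),s["ee_pos"][2]-dz,c)-ray((372.5,218),s["ee_pos"][2]-dz,c)),"tongue gap",np.linalg.norm(ray((296,218),s["ee_pos"][2]-dz,c)-ray((355,218),s["ee_pos"][2]-dz,c)))
sc=optics.capture("scene");cv2.imwrite("pics/s12.png",sc)
w11=pickle.load(open("w11.pkl","rb"))[1]
A=cv2.resize(im[155:305,224:424],(520,390),interpolation=3)
B=cv2.resize(w11[193:283,349:459],(280,229),interpolation=3)
p=proj([.556,.22,.12],cam("scene")).astype(int);print("scene px",p)
C=cv2.resize(sc[p[1]-75:p[1]+45,p[0]-45:p[0]+45],(280,373),interpolation=3)
M=np.zeros((602,800,3),np.uint8);M[:390,:520]=A;M[:229,520:]=B;M[229:602,520:]=C
cv2.imwrite("pics/m12.png",M[:600])
E
```

```text
time: 16.07
ee_pos: [0.5757, 0.2275, 0.2013]
eef_rot: [-0.22, 0.975, -0.001, 0.002]
ft_force: [0.1, 1.3, -1.7]
grip_width: 0.04
[0.57571492 0.22749566 0.20129901] [ 0.08083596  1.25325611 -1.69515338] 0.03999010770470122
R z [ 0.00443593 -0.0013297  -0.99998928]
shaft pred [327.01072716 208.90027807]
0.59 [275.8, 177.1, 373.4, 267.3]
ring back outer [44.3 -0.4 52.8] outer w 0.05554465889745965 tongue gap 0.033959226265566564
ring back outer [44.  -0.5 55.9] outer w 0.05628885828791497 tongue gap 0.03441421934660832
ring back outer [43.6 -0.5 58.9] outer w 0.05703305767837033 tongue gap 0.034869212427650106
ring back outer [43.2 -0.5 61.9] outer w 0.057777257068825666 tongue gap 0.035324205508691815
scene px [432 240]
```

View pics/m12.png

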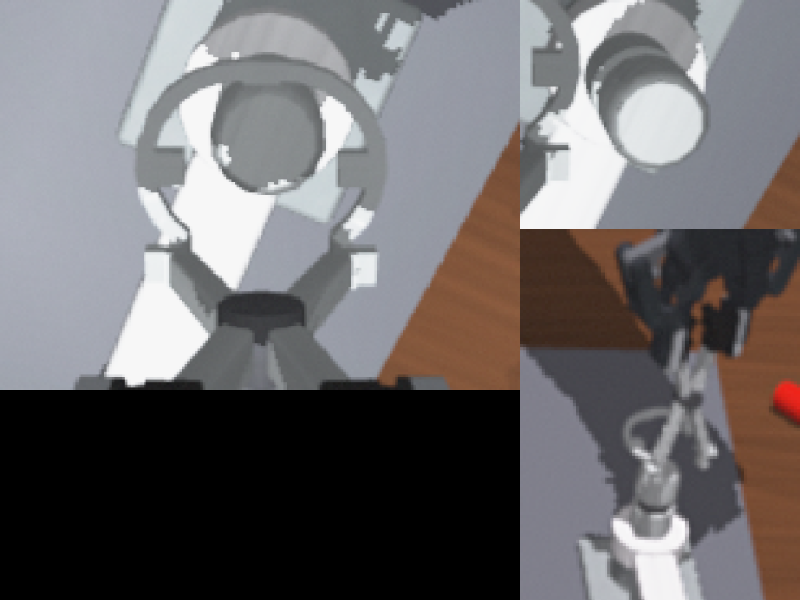

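The panels show:
- **A:** the spread ring (tongues at A (186,165) and (340,165)) over the shaft end (centre at A (268,138)).
- **B:** the bright shaft end face at B (140,123), matching the Hough circle.
- **C:** the ring hanging level from the pliers.

No more views are left, so I'll use numbers from here.

```bash
python3 - <<'E'
from h import *
import pickle
s=bot.state();R=Ro.from_quat(s["eef_rot"]).as_matrix();print("now",s["ee_pos"],R[:,2].round(4))
T=lambda X:(R.T@(np.array(X)-s["ee_pos"])*1e3).round(1)
s0,im=pickle.load(open("w12.pkl","rb"));c=cam("wrist",s0)
dz=.0545;z=s0["ee_pos"][2]-dz
b=ray((324.6,177.3),z,c);cx=b-.024*R[:,0];t=(ray((296,218),z,c)+ray((355.0,218),z,c))/2
print("ring centre",cx.round(4),T(cx),"tongue mid",t.round(4),T(t))
# shaft: circle candidates in w12
g=cv2.cvtColor(im,6);p=cv2.resize(g[165:255,282:372],None,fx=4,fy=4,interpolation=2)
h=cv2.HoughCircles(cv2.medianBlur(p,5),cv2.HOUGH_GRADIENT,1,20,param1=60,param2=20,minRadius=50,maxRadius=105)
for x,y,r in h[0][:6]:
  q=(282+(x+.5)/4-.5,165+(y+.5)/4-.5);print(np.round(q,1),r/4,ray(q,.119,c).round(4),ray(q,.115,c).round(4))
print("shaft tool",T([.5568,.2205,.119]),T([.5568,.2205,.09]))
# edge columns of the end disc
for v in(205,208,211):print(v,g[v,296:358].tolist())
print([int(a) for a in g[180:236,327]])
E
```

```text
now [0.57600221 0.22745635 0.20177913] [ 5.3e-03 -8.0e-04 -1.0e+00]
ring centre [0.5575 0.2191 0.1469] [20.6  0.6 54.8] tongue mid [0.5567 0.2194 0.1468] [21.1  1.1 54.9]
[326.5 207.8] 21.9 [0.5563 0.2199 0.119 ] [0.557  0.2202 0.115 ]
[330.  203.8] 24.725 [0.5529 0.2208 0.119 ] [0.5536 0.2212 0.115 ]
[324.  203.2] 24.175 [0.5543 0.2172 0.119 ] [0.555  0.2175 0.115 ]
[307.  224.8] 20.225 [0.572  0.2132 0.119 ] [0.573  0.2135 0.115 ]
[339.5 220.5] 23.9 [0.5602 0.2312 0.119 ] [0.5611 0.2317 0.115 ]
[325.  213.2] 16.25 [0.56   0.2206 0.119 ] [0.5608 0.2209 0.115 ]
shaft tool [20.7  2.2 82.7] [ 20.8   2.3 111.7]
205 [246, 247, 247, 247, 247, 247, 247, 247, 239, 105, 107, 112, 122, 133, 141, 141, 140, 137, 137, 138, 140, 142, 144, 142, 141, 142, 142, 144, 141, 143, 141, 144, 141, 140, 141, 139, 142, 141, 141, 140, 141, 140, 138, 137, 138, 136, 138, 139, 132, 121, 111, 106, 168, 243, 247, 247, 247, 247, 247, 247, 247, 242]
208 [230, 246, 247, 247, 247, 247, 247, 247, 241, 127, 106, 115, 129, 139, 141, 138, 137, 136, 139, 140, 143, 142, 141, 142, 142, 141, 143, 141, 142, 143, 140, 141, 140, 141, 141, 141, 142, 142, 140, 140, 141, 139, 140, 138, 138, 139, 138, 138, 135, 121, 110, 103, 140, 239, 247, 247, 247, 247, 247, 246, 233, 197]
211 [216, 212, 231, 246, 247, 247, 247, 247, 245, 188, 148, 137, 194, 238, 241, 216, 137, 140, 141, 143, 142, 142, 142, 142, 142, 142, 142, 142, 142, 142, 141, 141, 140, 141, 140, 139, 140, 140, 140, 139, 138, 139, 139, 138, 139, 139, 141, 139, 135, 122, 110, 103, 129, 238, 247, 247, 247, 247, 244, 219, 188, 191]
[138, 137, 137, 137, 137, 137, 136, 128, 122, 124, 128, 138, 142, 143, 141, 143, 142, 142, 145, 142, 143, 143, 142, 142, 141, 144, 143, 143, 141, 141, 141, 141, 140, 141, 140, 142, 140, 141, 139, 139, 142, 140, 142, 142, 139, 211, 223, 221, 184, 149, 242, 246, 245, 243, 239, 230]
```

```bash
python3 -m inch '[{"x":0.001,"y":0.005,"z":0,"yaw":0},{"x":0.001,"y":0.005,"z":0,"yaw":0},{"x":0.001,"y":0.005,"z":0.02,"yaw":0},{"x":0.001,"y":0.005,"z":0.04,"yaw":0},{"x":0.001,"y":0.005,"z":0.06,"yaw":0},{"x":0.001,"y":0.005,"z":0.07,"yaw":0},{"x":0.001,"y":0.005,"z":0.08,"yaw":0},{"x":0.001,"y":0.005,"z":0.08,"yaw":0},{"x":0.001,"y":0.005,"z":0.08,"yaw":0},{"x":0.001,"y":0.005,"z":0.08,"yaw":0}]'
python3 - <<'E'
from h import *
import pickle
s=bot.state();im=optics.capture("wrist");pickle.dump((s,im),open("w13.pkl","wb"));print(s["ee_pos"],s["ft_force"],s["ft_torque"],s["grip_width"])
c=cam("wrist",s);print("pred shaft top",proj([.5568,.2203,.119],c))
g=cv2.cvtColor(im,6)
for v in(212,216,220,224):print(v,g[v,270:380].tolist())
for r in masks_of("ring","wrist")[:1]: print(r["conf"],r["box"])
E
```

```text
time: 17.05
ee_pos: [0.5755, 0.2285, 0.1819]
eef_rot: [-0.22, 0.975, -0.001, 0.003]
ft_force: [0.8, 0.6, -1.4]
grip_width: 0.0395
[0.57547389 0.22851941 0.18194733] [ 0.75720723  0.59085842 -1.35082807] [-0.04532899  0.01625926  0.05127825] 0.03950229119214521
pred shaft top [325.1048725  214.99638989]
212 [231, 232, 231, 232, 232, 228, 197, 156, 156, 156, 155, 154, 150, 139, 132, 134, 133, 135, 133, 133, 134, 134, 136, 141, 200, 247, 247, 247, 247, 247, 247, 228, 117, 121, 131, 145, 158, 159, 157, 156, 154, 153, 154, 159, 160, 158, 158, 159, 160, 158, 157, 160, 161, 161, 158, 158, 158, 157, 158, 157, 158, 158, 159, 158, 158, 158, 157, 156, 154, 155, 155, 156, 155, 156, 148, 131, 123, 118, 187, 246, 247, 247, 247, 247, 222, 194, 170, 140, 144, 151, 151, 150, 152, 150, 140, 142, 156, 154, 156, 154, 156, 155, 164, 175, 175, 174, 173, 175, 174, 176]
216 [188, 184, 182, 202, 213, 207, 178, 155, 155, 156, 155, 155, 156, 155, 154, 155, 156, 156, 153, 155, 156, 156, 156, 155, 149, 237, 247, 247, 247, 247, 247, 245, 111, 120, 126, 141, 156, 157, 156, 154, 156, 157, 161, 159, 159, 161, 162, 1
[... 755 characters left out ...]
54, 153, 152, 152, 152, 152, 152, 153, 152, 153, 154, 156, 155, 155, 156, 162, 170, 175, 174, 174, 176, 174, 174]
224 [190, 190, 191, 189, 190, 189, 174, 155, 156, 157, 156, 155, 157, 155, 154, 155, 155, 153, 156, 153, 156, 156, 156, 154, 161, 243, 247, 247, 247, 247, 247, 247, 247, 243, 204, 139, 118, 134, 153, 161, 160, 160, 160, 161, 160, 159, 158, 160, 160, 161, 160, 158, 158, 156, 157, 158, 158, 160, 158, 157, 158, 157, 154, 155, 154, 156, 155, 155, 154, 153, 155, 157, 144, 122, 117, 111, 202, 243, 242, 230, 228, 227, 227, 196, 142, 154, 154, 156, 154, 155, 153, 155, 153, 154, 153, 153, 155, 155, 155, 154, 156, 159, 168, 175, 173, 173, 174, 175, 174, 175]
0.58 [592.6, 0.0, 636.3, 248.9]
```

```bash
python3 -m inch '[{"x":0.0005,"y":0.0015,"z":0,"yaw":0},{"x":0.0005,"y":0.0015,"z":0.02,"yaw":0},{"x":0.001,"y":0.0015,"z":0.04,"yaw":0},{"x":0.001,"y":0.0015,"z":0.06,"yaw":0},{"x":0.001,"y":0.0015,"z":0.075,"yaw":0},{"x":0.001,"y":0.0015,"z":0.08,"yaw":0},{"x":0.001,"y":0.0015,"z":0.08,"yaw":0},{"x":0.001,"y":0.0015,"z":0.08,"yaw":0},{"x":0.001,"y":0.0015,"z":0.08,"yaw":0},{"x":0.001,"y":0.0015,"z":0.08,"yaw":0}]'
python3 - <<'E'
from h import *
import pickle
s=bot.state();im=optics.capture("wrist");pickle.dump((s,im),open("w14.pkl","wb"));print(s["ee_pos"],s["ft_force"],s["ft_torque"],s["grip_width"],s["eef_rot"])
c=cam("wrist",s);print("pred shaft top",proj([.5568,.2203,.119],c))
g=cv2.cvtColor(im,6)
for v in(216,219):print(v,g[v,270:380].tolist())
a=g[:,325];print([int(x) for x in a[165:260]])
E
```

```text
time: 17.98
ee_pos: [0.5755, 0.2288, 0.1624]
eef_rot: [-0.22, 0.975, -0.001, 0.003]
ft_force: [-0.2, 0.5, -1.0]
grip_width: 0.0397
[0.57550435 0.22880527 0.1624339 ] [-0.17532414  0.49796139 -0.97084812] [ 0.00201414 -0.00741175  0.01492907] 0.03973999275170136 [-2.20026755e-01  9.75488343e-01 -8.83552071e-04  3.15266044e-03]
pred shaft top [324.63935705 222.5971443 ]
216 [241, 241, 241, 241, 241, 234, 203, 170, 171, 171, 171, 172, 171, 172, 171, 170, 173, 169, 170, 170, 170, 171, 170, 171, 189, 247, 247, 247, 247, 184, 132, 133, 138, 146, 159, 169, 173, 174, 172, 172, 168, 168, 171, 174, 175, 174, 174, 177, 175, 176, 176, 175, 174, 174, 173, 175, 175, 172, 171, 173, 172, 173, 172, 173, 174, 173, 171, 172, 171, 171, 170, 170, 170, 172, 165, 152, 144, 138, 130, 124, 243, 247, 246, 184, 159, 170, 171, 172, 172, 170, 172, 170, 169, 171, 170, 171, 170, 171, 170, 171, 170, 171, 179, 188, 191, 190, 192, 193, 192, 190]
219 [240, 241, 241, 241, 241, 230, 187, 169, 170, 171, 168, 169, 170, 168, 169, 169, 168, 168, 169, 168, 168, 168, 166, 169, 185, 229, 231, 204, 179, 135, 130, 138, 146, 161,
[... 156 characters left out ...]
172, 174, 171, 169, 168, 169, 171, 171, 171, 170, 163, 146, 137, 132, 126, 246, 247, 246, 186, 161, 167, 169, 168, 167, 168, 169, 169, 169, 169, 169, 170, 170, 171, 171, 172, 171, 171, 177, 185, 190, 191, 192, 191, 191, 190]
[214, 214, 212, 211, 211, 211, 212, 209, 213, 214, 214, 202, 157, 151, 167, 170, 169, 168, 170, 169, 169, 169, 172, 173, 167, 139, 132, 132, 133, 134, 133, 138, 142, 148, 151, 156, 162, 170, 175, 175, 175, 175, 175, 174, 177, 176, 175, 177, 175, 176, 175, 175, 175, 176, 174, 174, 172, 172, 174, 173, 173, 174, 172, 170, 170, 173, 173, 174, 174, 175, 175, 173, 175, 173, 172, 174, 172, 173, 169, 140, 124, 148, 247, 247, 247, 244, 235, 222, 195, 187, 196, 197, 198, 197, 198]
```

```bash
python3 -m inch '[{"x":0,"y":0.0015,"z":0,"yaw":0},{"x":0,"y":0.0015,"z":0.02,"yaw":0},{"x":0,"y":0.0015,"z":0.035,"yaw":0},{"x":0,"y":0.0015,"z":0.05,"yaw":0},{"x":0,"y":0.0015,"z":0.06,"yaw":0},{"x":0,"y":0.0015,"z":0.07,"yaw":0},{"x":0,"y":0.0015,"z":0.073,"yaw":0},{"x":0,"y":0.0015,"z":0.073,"yaw":0},{"x":0,"y":0.0015,"z":0.073,"yaw":0},{"x":0,"y":0.0015,"z":0.073,"yaw":0}]'
python3 - <<'E'
from h import *
import pickle
s=bot.state();im=optics.capture("wrist");pickle.dump((s,im),open("w15.pkl","wb"));print(s["ee_pos"],s["ft_force"],s["ft_torque"],s["grip_width"])
g=cv2.cvtColor(im,6)
for v in(213,216,219):print(v,g[v,286:362].tolist())
for r in masks_of("ring","wrist")[:1]: print(r["conf"],r["box"])
sc=optics.capture("scene");cv2.imwrite("pics/s15.png",sc);cs=cam("scene")
for th in("ring","pliers","post"):
  for r in masks_of(th,"scene")[:2]: print(th,round(r["conf"],2),np.round(r["box"],1))
for n,X in(("shaft top",[.5568,.2203,.119]),("groove+5",[.5568,.2203,.095]),("groove",[.5568,.2203,.09]),("groove-5",[.5568,.2203,.085]),("hub",[.5568,.2203,.062])):print(n,proj(X,cs).round(1))
f=np.array([.9026,.4305,0]);q=np.array([-.4305,.9026,0])
C=np.array([.5568,.2203,.09])
for n,d in(("back",-.024*f),("left",.028*q),("right",-.028*q),("lugL",.024*f+.024*q),("lugR",.024*f-.024*q)):print(n,proj(C+d,cs).round(1))
gs=cv2.cvtColor(sc,6)
for v in range(232,266):print(v,gs[v,408:456:2].tolist())
E
```

```text
time: 18.87
ee_pos: [0.5756, 0.2292, 0.1444]
eef_rot: [-0.22, 0.975, -0.001, 0.003]
ft_force: [-0.1, 0.0, -1.0]
grip_width: 0.0395
[0.57562619 0.22923566 0.14441226] [-0.1119557   0.01150276 -1.04532538] [-0.00591898 -0.05374978  0.00198597] 0.039473020018403415
213 [152, 152, 154, 153, 153, 152, 155, 153, 159, 188, 209, 206, 240, 235, 134, 137, 137, 138, 142, 148, 152, 157, 158, 162, 170, 173, 171, 171, 172, 175, 176, 179, 178, 179, 179, 179, 180, 178, 178, 179, 180, 179, 180, 179, 178, 178, 178, 176, 177, 175, 174, 170, 162, 157, 154, 152, 149, 146, 142, 139, 134, 130, 128, 164, 203, 213, 210, 183, 143, 142, 139, 141, 141, 141, 140, 140]
216 [175, 175, 175, 174, 174, 176, 176, 175, 162, 177, 205, 196, 162, 132, 137, 139, 145, 149, 155, 157, 166, 172, 176, 176, 175, 172, 171, 174, 175, 179, 178, 178, 177, 179, 180, 180, 178, 178, 178, 179, 180, 180, 179, 178, 176, 178, 177, 175, 176, 176, 177, 177, 177, 176, 175, 170, 159, 152, 148, 144, 138, 133, 129, 127, 173, 209, 209, 187, 164, 176, 175, 176, 174, 175, 175, 175]
219 [172, 173, 173, 172, 172, 173, 172, 173, 182, 199, 198, 167, 13
[... 3835 characters left out ...]
3, 122, 123, 122, 121, 139, 140, 113, 145, 222, 166, 133, 125, 125, 136, 164, 96, 125, 125, 68, 69, 68, 69, 67]
261 [123, 122, 124, 124, 115, 139, 140, 157, 134, 218, 177, 131, 134, 133, 186, 154, 105, 94, 91, 65, 69, 68, 69, 67]
262 [123, 124, 123, 124, 113, 169, 153, 201, 142, 174, 164, 127, 131, 167, 244, 214, 131, 68, 68, 68, 67, 67, 67, 69]
263 [120, 121, 121, 121, 111, 208, 203, 170, 189, 133, 140, 125, 136, 218, 246, 246, 165, 64, 67, 68, 69, 68, 66, 84]
264 [109, 110, 111, 129, 109, 183, 238, 182, 215, 132, 145, 136, 187, 241, 243, 247, 160, 64, 67, 69, 69, 66, 66, 109]
265 [99, 99, 98, 139, 111, 152, 233, 236, 199, 133, 146, 163, 242, 243, 244, 242, 133, 65, 69, 67, 82, 66, 82, 119]
```

```bash
python3 - <<'E'
from h import *
cs=cam("scene");C=np.array([.5568,.2203])
f=np.array([.9026,.4305]);q=np.array([-.4305,.9026])
obs=np.array([(422.5,244),(420.5,246.3),(418.7,249.5),(421,252.5),(422.8,255),(424.5,256.3)])
def half(z,sgn,top=.0):
  th=np.radians(np.arange(60,181,3));x=.022*np.cos(th);y=.022*np.sin(th)
  a=.17;X=-.022+(x+.022)*np.cos(a)-y*np.sin(a);Y=(x+.022)*np.sin(a)+y*np.cos(a)
  return np.array([proj([*(C+f*i+q*j*sgn),z],cs) for i,j in zip(X,Y)])
for z in(.082,.084,.086,.088,.09,.092,.094):
  P=half(z,-1);d=obs[:,None]-P[None];n=np.linalg.norm(d,axis=2);k=n.argmin(1);print(z,n.min(1).round(1),"rms",np.sqrt((n.min(1)**2).mean()).round(2),"min col",P[P[:,0].argmin()].round(1))
# bias from shaft: chamfer/top outline and hub outline
print([proj([.5568+dx,.2203+dy,.119],cs).round(1).tolist() for dx,dy in((-.011,0),(.011,0),(0,-.011),(0,.011))])
print("groove shaft left/right below",[proj([.5568,.2203+dy,z],cs).round(1).tolist() for z in(.115,.075) for dy in(-.015,.015)])
s=bot.state();print(s["ee_pos"],s["ft_force"],s["grip_width"],s["time"])
E
```

```text
0.082 [3.7 2.3 1.  2.3 2.9 2.9] rms 2.65 min col [418.6 252.7]
0.084 [3.1 1.8 0.8 2.2 2.3 2.4] rms 2.22 min col [418.7 252.1]
0.086 [2.5 1.3 0.5 1.9 1.7 2.1] rms 1.79 min col [418.8 251.4]
0.088 [1.9 0.8 0.4 1.6 1.1 1.9] rms 1.4 min col [418.9 250.8]
0.09 [1.3 0.4 0.4 1.1 0.6 1.9] rms 1.1 min col [419.  250.1]
0.092 [0.7 0.  0.4 0.6 0.1 2.1] rms 0.98 min col [419.1 249.4]
0.094 [0.2 0.4 0.6 0.2 0.7 2.6] rms 1.13 min col [419.2 248.8]
[[431.6, 237.5], [432.7, 244.2], [427.1, 240.7], [437.2, 241.0]]
groove shaft left/right below [[425.1, 242.0], [438.7, 242.4], [423.0, 255.4], [436.4, 255.7]]
[0.57551612 0.22919692 0.14433752] [-0.01521439  0.38225726 -1.61642165] 0.03976407610003547 19.1667
```

The scene fit puts the ring at about z = 91–92 mm, and the wrist estimate gives about 90 mm. I'll trim 0.75 mm down, hold, check and hand in.

```bash
python3 -m inch '[{"x":0,"y":0,"z":0.003,"yaw":0},{"x":0,"y":0,"z":0.003,"yaw":0},{"x":0,"y":0,"z":0.003,"yaw":0},{"x":0,"y":0,"z":0.003,"yaw":0},{"x":0,"y":0,"z":0.003,"yaw":0},{"x":0,"y":0,"z":0.003,"yaw":0},{"x":0,"y":0,"z":0.003,"yaw":0},{"x":0,"y":0,"z":0.003,"yaw":0},{"x":0,"y":0,"z":0.003,"yaw":0},{"x":0,"y":0,"z":0.003,"yaw":0}]'
python3 - <<'E'
from h import *
s=bot.state();im=optics.capture("wrist");g=cv2.cvtColor(im,6)
print(s["ft_force"],s["ft_torque"],s["dq"].round(3))
for v in(216,219):print(v,g[v,290:304].tolist(),g[v,344:360].tolist())
for r in masks_of("ring","wrist")[:1]: print(r["conf"],r["box"])
print(sign_off())
E
```

```text
time: 20.0
ee_pos: [0.5755, 0.2292, 0.1436]
eef_rot: [-0.22, 0.975, -0.001, 0.003]
ft_force: [-0.1, -0.1, -1.0]
grip_width: 0.0396
[-0.1228353  -0.08799768 -0.96580049] [0.00502134 0.00030282 0.01438086] [ 0.001 -0.     0.001  0.    -0.001  0.001]
216 [174, 174, 174, 175, 162, 179, 207, 198, 165, 134, 138, 140, 143, 146] [146, 142, 140, 133, 128, 129, 174, 210, 211, 186, 163, 174, 175, 175, 176, 176]
219 [171, 173, 173, 172, 183, 198, 197, 166, 132, 136, 138, 144, 150, 159] [149, 148, 142, 134, 134, 129, 139, 180, 211, 186, 162, 173, 172, 173, 172, 173]
0.48 [277.2, 174.0, 370.4, 264.8]
the job is handed in; nothing more can be done
None
```

I gripped the pliers by the handles, spread the ring in its cradle and lifted it. I then lowered it over the shaft to groove height and handed in at about 20 s, still holding it squeezed. `sign_off()` gives no verdict, so the result is judged only by my own checks.

**Checks that agreed:**
- **Spread:** the grip width read 39.6 mm, so the pliers are at their stop. The tongue gap measured about 34 mm.
- **Clearance:** both tongues show a similar gap of about 4 pixels (roughly 2 mm) to the shaft.
- **Carried freely:** the tool force was only about 1 N downward, the hanging weight, with no side load. The arm was at rest.

**Less certain:**
- **Ring height:** the wrist camera put the ring at about 90 mm before my last 0.75 mm downward trim, and the fit in the scene picture put it at 91–92 mm. That leaves it within about 1–2 mm of the groove's centre. The ring's bounding box in the scene picture alone suggested it sat up to 3 mm lower, but I judged that box too coarse to act on.
- **Level:** I judged the ring level only from its fixed place in the wrist pictures and the shape in the scene picture. I did not measure its tilt separately.
- **Pad position:** the pads sat farther back than the description implied, so I regripped the handles 10 mm deeper before lifting.

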